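# Fill the gaps in the lattice base, then lift it level and hold it

### The arm

A 7-joint arm with a two-finger parallel gripper is mounted at the origin on the work surface. World frame = base frame: x ahead of the robot, y to its left, z up, the work surface at z = 0. Lengths are in m, angles in rad, forces in N, time in s.
With the tool pointing down it reaches from about 0.4 to 0.85 m from the base axis. Payload 4.5 kg.
Tool frame: the origin (TCP) lies midway between the tips of the shut fingers; the grasp point (between the pads) lies 19 mm behind it (bot.hold_point_z is the distance from the TCP to the grasp point, in m); z points along the fingers, y is the line along which they close (so a half turn about z gives the same grasp; the last joint's range is limited). The gripper opens to 88 mm and grips with 3 to 60 N. Pads are 18 mm wide; open, the fingers measure 123 mm over their backs; the gripper's body (75 mm by 187 mm) begins 45 mm behind the grasp point.
Start: joints at [-1.14, 0.689, -0.195, 1.565, 0.157, 0.902, -0.215], TCP at [0.242, 0.576, 0.202] pointing down, gripper open.
Joint ranges: [-3.01, 3.01], [-0.46, 2.08], [-1.47, 1.51], [0.13, 2.56], [-1, 4.14], [0.04, 2.09], [-2.66, 2.66]. Speed limits (rad/s): [2.57, 2.57, 3.14, 3.14, 3.14, 3.14, 3.14].

### API

Orientations are given as a unit quaternion [x, y, z, w].
In Python, from plant import monitor, vision, workorder, bot gives the robot as it stands.
- The arm moves only by the tool apply_moves, never from a script. Its argument "plan" is text: rows parted by semicolons, each of 4 numbers parted by spaces: the shift along the tool's x, y, z in units of 4 cm (1.0 is 4 cm), then the turn about the tool's z in units of 4 degrees (1.0 is 4 degrees). A call has 1 to 12 rows; each row shifts and turns the commanded pose from where the row before left it, along the tool's axes as they then stand; what a row does not reach is not made up. A row lasts 1/8 s, in which the tool goes at most 62.5 mm and 10.7 degrees, less where a joint would pass 70% of its speed; a pose out of reach is approached as far as the arm can. A call with a number of a shift or a turn outside -1 to 1 is refused whole. A call with a gripper value outside its range is refused whole. "jaw" is the closure, from 0 (fully open) to 1 (shut), set as the call begins (left out, the last holds). The fingers move at their own pace and stop on an object; "squeeze" is the grip in N (left out, the last holds). Time passes only in rows, so rows that do not move let the fingers close. It gives the time, the measured TCP pose, the force, the opening and the grip force at its end, in the units of the state.
- monitor.state(): the state, without advancing time (a new reading comes with each control period).
- vision.read_camera(name): name is "side" or "top"; returns (picture, depth): 420x560x3 uint8, blue, green, red; 420x560 float32, m along the optical axis (not along the pixel's ray), 0 where there is no reading.
- vision.get_calibration(name): a dict with "fx", "fy", "cx", "cy" (pixels), "extrinsics" (4x4, takes a point from world to camera coordinates). Camera axes: x right, y down, z forward; pixel columns grow to the right and rows downward; lengths in m; the calibration is good to about 2 mm. A picture is of the moment at which its call begins. get_calibration takes no time and is no camera call.
- workorder.sign_off(): hands the job in; it is judged then, once.
The state is a dict: "t": time; "q": joint angles; "qvel": joint speeds; "effort": joint torques, N m; "tool_pos": TCP position; "orientation": TCP orientation; "wrist_force": force on the tool from outside, world axes, zero at the start; "ft_torque": the same for the moment, N m; "gripper_width": opening from 0.0 (shut) to 1.0 (fully open); "grip_force": force on a finger pad.
Only numpy, scipy, OpenCV 4.12 (cv2) and the standard library are available. Lean on these libraries where they do the work, as an engineer would, in place of code of your own. Each camera call takes 0.05 s, during which the arm holds its last target. There are 200 camera calls.

### The job

Two of the six pockets in the mahogany lattice base are empty: put the two spare nylon hubs standing on the counter into them, upright and fully seated, leaving the four hubs already in place. Then take the base by its bridge handle, lift it at least 7 cm clear of the steel die block and finish while still holding it there above the block, steady and level, with all six hubs in their pockets. Do not disturb the other things on the counter.

Things in the scene. Friction and masses are not known exactly. Their poses are not given: they have to be found in the camera images.
- base: mahogany lattice base, plate 190 (x) x 150 (y) x 24 mm, about 0.42 kg empty, lying loose on the die block. Six round pockets in its top, two rows of three along x (60 mm apart, rows 110 mm apart); a bridge handle runs along x over the middle, between the rows. A seated hub stands 28 mm above the plate. Origin at the centre of the plate's underside, x along the handle, z up
- handle (a point): centre of the aluminium handle bar of the base, 74 mm above the plate's underside, right over its centre; bar 164 mm long (x), 12 mm wide (y), 14 mm tall, on a post at each end (x = -76 and +76 mm), free space below it; axes as the base's
- die_block: steel die block 150 x 130 x 40 mm, fixed, under the base; origin at the centre of its underside, on the counter
- pocket0 (a point): centre of the floor of pocket 0 of the base; the pocket is 33 mm across, 12 mm deep; the floor lies 12 mm below the plate's top, which is the height of a seated hub's underside; axes as the base's
- pocket1 (a point): centre of the floor of pocket 1 of the base; the pocket is 33 mm across, 12 mm deep; the floor lies 12 mm below the plate's top, which is the height of a seated hub's underside; axes as the base's
- pocket2 (a point): centre of the floor of pocket 2 of the base; the pocket is 33 mm across, 12 mm deep; the floor lies 12 mm below the plate's top, which is the height of a seated hub's underside; axes as the base's
- pocket3 (a point): centre of the floor of pocket 3 of the base; the pocket is 33 mm across, 12 mm deep; the floor lies 12 mm below the plate's top, which is the height of a seated hub's underside; axes as the base's
- pocket4 (a point): centre of the floor of pocket 4 of the base; the pocket is 33 mm across, 12 mm deep; the floor lies 12 mm below the plate's top, which is the height of a seated hub's underside; axes as the base's
- pocket5 (a point): centre of the floor of pocket 5 of the base; the pocket is 33 mm across, 12 mm deep; the floor lies 12 mm below the plate's top, which is the height of a seated hub's underside; axes as the base's
- hub_a: white nylon connector hub, upright cylinder 28 mm across and 40 mm high (28 g), lower edge bevelled 4 mm (foot 20 mm across); already seated in one of the pockets (which one varies); origin at the centre of its underside, z up along its axis
- hub_b: white nylon connector hub, upright cylinder 28 mm across and 40 mm high (28 g), lower edge bevelled 4 mm (foot 20 mm across); already seated in one of the pockets (which one varies); origin at the centre of its underside, z up along its axis
- hub_c: white nylon connector hub, upright cylinder 28 mm across and 40 mm high (28 g), lower edge bevelled 4 mm (foot 20 mm across); already seated in one of the pockets (which one varies); origin at the centre of its underside, z up along its axis
- hub_d: white nylon connector hub, upright cylinder 28 mm across and 40 mm high (28 g), lower edge bevelled 4 mm (foot 20 mm across); already seated in one of the pockets (which one varies); origin at the centre of its underside, z up along its axis
- spare_1: white nylon connector hub, upright cylinder 28 mm across and 40 mm high (28 g), lower edge bevelled 4 mm (foot 20 mm across); a spare, standing loose on the counter; origin at the centre of its underside, z up along its axis
- spare_2: white nylon connector hub, upright cylinder 28 mm across and 40 mm high (28 g), lower edge bevelled 4 mm (foot 20 mm across); a spare, standing loose on the counter; origin at the centre of its underside, z up along its axis
- octahedron: the smoky glass octahedron, 51 mm edges, lying on a face, about 42 mm high; bystander; origin at the centre of its underside
- mallet: small mallet lying on the counter, 240 mm long, black rubber head 50 mm thick, 75 mm across; bystander; origin on the counter under its middle, handle towards its -x
- jar: clear jar of nylon hubs, 84 mm across, 100 mm high; its hubs are not for this job; bystander; origin at the centre of its underside
- rod_tray: grey tray of thin rods, 240 x 90 x 30 mm; bystander; origin at the centre of its underside
- weight: brass knobbed weight, 40 mm across, 58 mm high; bystander; origin at the centre of its underside

How it is judged:
On the way, in this order (a step that is already met when the one before it is completed fails the run):
1. both spare hubs are fully seated in the empty pockets while the base rests on the die block ((distance between spare_1 and pocket0 below 0.005 m or distance between spare_1 and pocket1 below 0.005 m or distance between spare_1 and pocket2 below 0.005 m or distance between spare_1 and pocket3 below 0.005 m or distance between spare_1 and pocket4 below 0.005 m or distance between spare_1 and pocket5 below 0.005 m) and (distance between spare_2 and pocket0 below 0.005 m or distance between spare_2 and pocket1 below 0.005 m or distance between spare_2 and pocket2 below 0.005 m or distance between spare_2 and pocket3 below 0.005 m or distance between spare_2 and pocket4 below 0.005 m or distance between spare_2 and pocket5 below 0.005 m) and angle between the z axis of each of spare_1, spare_2 and the z axis of base, either way round below 0.12 rad and z of hub_a in the frame of base between 0.005 and 0.017 m and z of hub_b in the frame of base between 0.005 and 0.017 m and z of hub_c in the frame of base between 0.005 and 0.017 m and z of hub_d in the frame of base between 0.005 and 0.017 m and z of base in the frame of die_block below 0.045 m), for 0.2 s.
2. the base is lifted at least 70 mm clear of the die block (z of base in the frame of die_block above 0.11 m and contact force between the fingers and base above 1 N), for 0.2 s.
At the end, for the whole second after the job is handed in: The fingers alone hold the base, over 70 mm above the die block's top, centre within 100 mm of over the block's, level within 0.10 rad, still (20 mm/s, 0.12 rad/s); both spares stand within 5 mm of a pocket's floor centre, the other four hubs are still seated (all of step 2 and (distance between spare_1 and pocket0 below 0.005 m or distance between spare_1 and pocket1 below 0.005 m or distance between spare_1 and pocket2 below 0.005 m or distance between spare_1 and pocket3 below 0.005 m or distance between spare_1 and pocket4 below 0.005 m or distance between spare_1 and pocket5 below 0.005 m) and (distance between spare_2 and pocket0 below 0.005 m or distance between spare_2 and pocket1 below 0.005 m or distance between spare_2 and pocket2 below 0.005 m or distance between spare_2 and pocket3 below 0.005 m or distance between spare_2 and pocket4 below 0.005 m or distance between spare_2 and pocket5 below 0.005 m) and angle between the z axis of each of spare_1, spare_2 and the z axis of base, either way round below 0.12 rad and z of hub_a in the frame of base between 0.005 and 0.017 m and z of hub_b in the frame of base between 0.005 and 0.017 m and z of hub_c in the frame of base between 0.005 and 0.017 m and z of hub_d in the frame of base between 0.005 and 0.017 m and horizontal distance between base and die_block below 0.1 m and angle between base's own z axis and vertical below 0.1 rad and linear speed of base below 0.02 m/s and angular speed of base below 0.12 rad/s and contact force between base and die_block below 0.05 N and contact force between base and jar below 0.05 N and contact force between base and rod_tray below 0.05 N); the arm keeps its last pose, push and grip.
It fails at once if a hub that was already in place is taken out of its pocket (z of any of hub_a, hub_b, hub_c, hub_d in the frame of base above 0.03 m).
It fails at once if the base is tipped more than 0.35 rad (20 degrees) (angle between base's own z axis and vertical above 0.35 rad).
It fails at once if the octahedron, mallet, jar, rod tray or weight is disturbed (moved more than 30 mm) (distance of any of octahedron, mallet, jar, rod_tray, weight from where it was at the start of the episode above 0.03 m).
It also fails if it takes over 67 s, if anything falls off the work surface, if the arm or the gripper's body presses on something with over 40 N, if the wrist force passes 120 N, or if a joint passes its speed limit or range.

## Working session

There is one attempt and no reset: what is moved stays moved. The work goes in short steps, Python scripts to look and compute and a tool call to move; the robot and the scene stay as the last step left them, time stands still between calls to the robot, and variables do not carry over. Pictures are saved under pics/ and viewed, at most 10 in all, crops included, and the job is handed in when it is done.

Besides the shell and the picture viewer there is one more tool, called as a command line: name --argument value ..., lists and objects as JSON in quotes. apply_moves: Moves the arm, as the interface text tells. Its arguments: {"type":"object","properties":{"plan":{"type":"string"},"jaw":{"type":"number"},"squeeze":{"type":"number"}},"required":["plan"]}

```bash
mkdir -p pics; cat > h.py <<'E'
import numpy as np, cv2
from plant import monitor, vision, workorder, bot
def shot(n):
    im,d=vision.read_camera(n); return im,d,vision.get_calibration(n)
def world(d,c):
    v,u=np.mgrid[:d.shape[0],:d.shape[1]]
    P=np.stack([(u-c["cx"])/c["fx"]*d,(v-c["cy"])/c["fy"]*d,d],-1)
    E=np.array(c["extrinsics"]); return (P-E[:3,3])@E[:3,:3]
def proj(p,c):
    E=np.array(c["extrinsics"]); q=E[:3,:3]@np.array(p)+E[:3,3]
    return c["fx"]*q[0]/q[2]+c["cx"],c["fy"]*q[1]/q[2]+c["cy"]
E
python3 - <<'E'
from h import *
for n in("top","side"):
    im,d,c=shot(n); cv2.imwrite(f"pics/{n}0.png",im); np.savez(f"{n}0.npz",im=im,d=d)
    E=np.array(c["extrinsics"]); print(n,c["fx"],c["fy"],c["cx"],c["cy"],"cam",(-E[:3,:3].T@E[:3,3]).round(3),"fwd",E[2,:3].round(3),"zero",(d==0).mean())
s=monitor.state(); print(s["t"],s["tool_pos"],s["orientation"],bot.hold_point_z)
E
```

```text
top 394.1600336137734 394.1600336137734 277.20813141345485 217.47999281709548 cam [0.379 0.03  1.21 ] fwd [ 0.185 -0.008 -0.983] zero 0.004060374149659864
side 458.458736801327 458.458736801327 282.9784564008209 201.1539108131927 cam [ 0.183 -0.809  0.83 ] fwd [ 0.352  0.706 -0.614] zero 0.004141156462585034
0.1 [0.24133992 0.57586182 0.20118693] [ 1.97057748e-01  9.80391546e-01 -8.06845732e-04 -1.02539498e-04] 0.0187
```

View pics/top0.png

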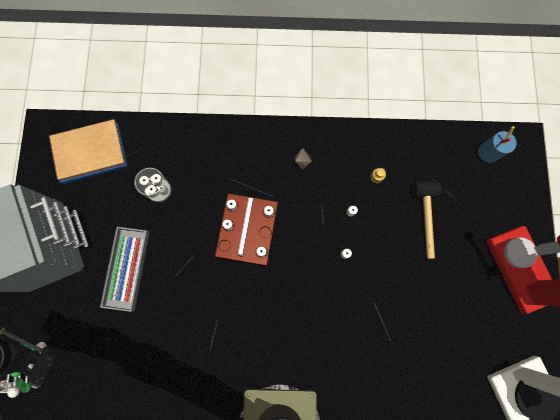

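View pics/side0.png

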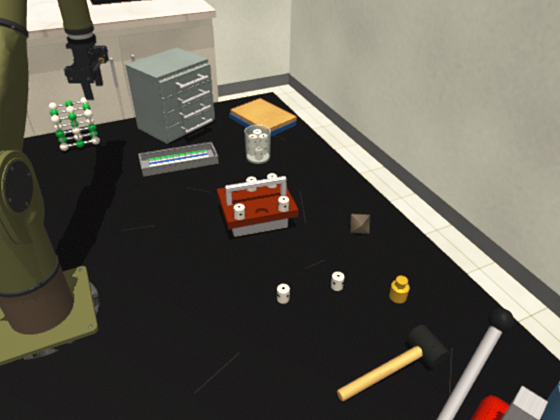

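Top view: the base is centred near (247,229), with its handle from (249,198) to (241,254). Pockets are empty at (265,232) and (224,246), and the spares are at (352,211) and (346,253). The side view agrees. Next I measure positions.

```bash
cat >> h.py <<'E'
def ray(uv,c,z):
    E=np.array(c["extrinsics"]); R=E[:3,:3]; o=-R.T@E[:3,3]
    uv=np.atleast_2d(uv).astype(float)
    w=np.c_[(uv[:,0]-c["cx"])/c["fx"],(uv[:,1]-c["cy"])/c["fy"],np.ones(len(uv))]@R
    return o+w*((z-o[2])/w[:,2])[:,None]
def hubs(im,d,c,z,region,tol=.008):
    """white blobs whose depth height is near z (top discs); centre on plane z"""
    W=world(d,c); hsv=cv2.cvtColor(im,cv2.COLOR_BGR2HSV)
    x0,x1,y0,y1=region
    m=(abs(W[...,2]-z)<tol)&(W[...,0]>x0)&(W[...,0]<x1)&(W[...,1]>y0)&(W[...,1]<y1)&(d>0)&(hsv[...,1]<70)
    m=cv2.morphologyEx(m.astype(np.uint8),cv2.MORPH_CLOSE,np.ones((3,3)))
    out=[]
    for k in cv2.findContours(m,cv2.RETR_EXTERNAL,cv2.CHAIN_APPROX_NONE)[0]:
        if cv2.contourArea(k)<15: continue
        mm=np.zeros_like(m); cv2.drawContours(mm,[k],-1,1,-1); v,u=np.nonzero(mm)
        P=ray(np.c_[u,v],c,z); (cx,cy),(w,h),a=cv2.minAreaRect((P[:,:2]*1000).astype(np.float32))
        out.append((P[:,:2].mean(0).round(4).tolist(),len(u),round(w,1),round(h,1),np.median(W[mm>0][:,2]).round(4)))
    return out
def plate(im,d,c,z,tol=.008):
    W=world(d,c); hsv=cv2.cvtColor(im,cv2.COLOR_BGR2HSV)
    m=((hsv[...,0]<12)|(hsv[...,0]>172))&(hsv[...,1]>120)&(hsv[...,2]>40)&(abs(W[...,2]-z)<tol)&(W[...,0]<.75)&(W[...,0]>.35)&(abs(W[...,1])<.4)&(d>0)
    v,u=np.nonzero(m); P=ray(np.c_[u,v],c,z)
    return cv2.minAreaRect((P[:,:2]*1000).astype(np.float32)),len(u),m
E
python3 - <<'E'
from h import *
for n in("top","side"):
    f=np.load(f"{n}0.npz"); im,d=f["im"],f["d"]; c=vision.get_calibration(n); W=world(d,c)
    print(n,"table z",np.median(W[...,2][(W[...,0]>.4)&(W[...,0]<.6)&(abs(W[...,1])<.1)]))
    print("plate",plate(im,d,c,.064)[:2])
    print("seated",*hubs(im,d,c,.092,(.35,.75,-.1,.3)),sep="\n ")
    print("spares",*hubs(im,d,c,.040,(.3,.7,-.4,-.02)),sep="\n ")
    print("handle",*hubs(im,d,c,.121,(.35,.75,-.1,.3),.012),sep="\n ")
from scipy.spatial.transform import Rotation as R
print(R.from_quat(monitor.state()["orientation"]).as_matrix().round(3))
E
```

```text
top table z 0.0021158680436245744
plate (((559.5372314453125, 109.7252426147461), (150.43927001953125, 190.90509033203125), 81.4145278930664), 2336)
seated
 ([0.4913, 0.0645], 72, 22.8, 22.7, np.float64(0.0932))
 ([0.5667, 0.1635], 76, 26.4, 25.8, np.float64(0.0932))
 ([0.6098, 0.0467], 74, 27.0, 24.8, np.float64(0.0927))
 ([0.6256, 0.1549], 74, 27.9, 24.6, np.float64(0.0929))
spares
 ([0.497, -0.1883], 70, 23.8, 27.0, np.float64(0.0408))
 ([0.6282, -0.2082], 67, 25.7, 26.6, np.float64(0.0406))
handle
 ([0.5579, 0.11], 246, 12.3, 162.3, np.float64(0.1217))
side table z 0.0013970815604303494
plate (((556.4447631835938, 103.90309143066406), (161.86813354492188, 192.2164306640625), 80.99897003173828), 1646)
seated
 ([0.4894, 0.06], 76, 33.2, 23.1, np.float64(0.0919))
 ([0.6065, 0.0412], 73, 34.5, 23.7, np.float64(0.0914))
 ([0.4822, 0.1161], 24, 21.8, 10.5, np.float64(0.092))
 ([0.5651, 0.165], 43, 23.9, 25.0, np.float64(0.0922))
 ([0.6249, 0.1562], 39, 19.7, 25.3, np.float64(0.0925))
spares
 ([0.4946, -0.1925], 115, 32.3, 24.9, np.float64(0.0401))
 ([0.6261, -0.2117], 104, 32.0, 26.3, np.float64(0.04))
handle
 ([0.5551, 0.1022], 372, 29.4, 162.7, np.float64(0.1187))
[[-0.922  0.386 -0.001]
 [ 0.386  0.922 -0.002]
 [-0.    -0.002 -1.   ]]
```

```bash
cat >> h.py <<'E'
from scipy.spatial.transform import Rotation as Rot
def go(p,yaw=-8.5,st=None):
    """print units in tool axes to bring TCP to p, with tool y along base y (yaw)"""
    s=monitor.state(); R=Rot.from_quat(s["orientation"]).as_matrix()
    a=np.degrees(np.arctan2(R[1,1],R[0,1])); t=(yaw+90-a+180)%360-180
    R2=Rot.from_euler("z",t,degrees=True).as_matrix()@R
    print("t %.2f"%s["t"],"tcp",s["tool_pos"].round(4) if hasattr(s["tool_pos"],"round") else s["tool_pos"],"turn u %.2f"%(-t/4),"tilt",R[2,:2].round(3))
    print(" shift u after turn",(R2.T@(np.array(p)-s["tool_pos"])/.04).round(3)," before",(R.T@(np.array(p)-s["tool_pos"])/.04).round(3))
E
python3 - <<'E'
from h import *
for n in("top","side"):
    f=np.load(f"{n}0.npz"); im,d=f["im"],f["d"]; c=vision.get_calibration(n)
    print(n,*hubs(im,d,c,.092,(.35,.75,-.1,.3),.003),*hubs(im,d,c,.040,(.3,.7,-.4,-.02),.003),*hubs(im,d,c,.121,(.35,.75,-.1,.3),.003),plate(im,d,c,.064,.003)[0],sep="\n ")
go((.628,-.210,.10))
E
```

```text
top
 ([0.4916, 0.0644], 67, 22.8, 22.8, np.float64(0.0931))
 ([0.5671, 0.1637], 71, 23.3, 26.0, np.float64(0.0932))
 ([0.6096, 0.0465], 65, 23.7, 26.1, np.float64(0.0929))
 ([0.6262, 0.1551], 69, 23.8, 26.2, np.float64(0.093))
 ([0.4967, -0.189], 66, 23.8, 24.2, np.float64(0.0413))
 ([0.6286, -0.208], 62, 26.7, 25.3, np.float64(0.0406))
 ([0.5583, 0.1099], 237, 11.8, 161.8, np.float64(0.1217))
 ((559.7335815429688, 109.78756713867188), (150.23980712890625, 190.36016845703125), 81.35820007324219)
side
 ([0.4897, 0.0623], 64, 29.1, 23.1, np.float64(0.092))
 ([0.608, 0.0444], 57, 26.0, 23.8, np.float64(0.0923))
 ([0.5651, 0.165], 43, 23.9, 25.0, np.float64(0.0922))
 ([0.6249, 0.1562], 39, 19.7, 25.3, np.float64(0.0925))
 ([0.4953, -0.1909], 99, 29.4, 24.9, np.float64(0.0404))
 ([0.6269, -0.2102], 88, 25.6, 27.0, np.float64(0.0403))
 ([0.556, 0.1078], 214, 17.7, 161.9, np.float64(0.1208))
 ((557.1834716796875, 107.99878692626953), (155.20150756835938, 190.76416015625), 81.6058578491211)
t 0.10 tcp [0.2413 0.5759 0.2012] turn u -3.56 tilt [-0.    -0.002]
 shift u after turn [-12.464 -17.998   2.56 ]  before [-16.507 -14.382   2.555]
```

apply_moves --plan "0 0 0 -1;0 0 0 -1;0 0 0 -1;0 0 0 -0.55;0 0 0 0" --jaw 0.3 --squeeze 20

```text
t: 0.72
tool_pos: [0.2415, 0.5763, 0.2017]
orientation: [0.075, 0.997, -0.0, -0.0]
wrist_force: [0.3, 0.3, 0.5]
gripper_width: 0.699
grip_force: 0.0
```

apply_moves --plan "0 -1 0 0;0 -1 0 0;0 -1 0 0;0 -1 0 0;0 -1 0 0;0 -1 0 0;-1 -1 0 0;-1 -1 0 0;-1 -1 0 0;-1 -1 0 0;-1 -1 0 0;-1 -1 0 0"

```text
t: 2.22
tool_pos: [0.4089, 0.0647, 0.2022]
orientation: [0.075, 0.997, 0.0, 0.0]
wrist_force: [0.9, 2.0, -0.8]
gripper_width: 0.701
grip_force: 0.0
```

apply_moves --plan "-1 -1 0 0;-1 -1 0 0;-1 -1 0 0;-1 -1 0 0;-1 -1 0 0;-1 -1 0 0;-0.4 0 0 0;0 0 0.5 0;0 0 0.5 0;0 0 0.5 0;0 0 0 0;0 0 0 0"

```text
t: 3.72
tool_pos: [0.6257, -0.2092, 0.1426]
orientation: [0.075, 0.997, -0.0, 0.001]
wrist_force: [-0.1, 0.1, -0.1]
gripper_width: 0.7
grip_force: 0.0
```

```bash
python3 - <<'E'
from h import *
go((.628,-.209,.017))
E
```

```text
t 3.73 tcp [ 0.6257 -0.2092  0.1426] turn u -0.01 tilt [-0.001  0.   ]
 shift u after turn [-0.051  0.014  3.141]  before [-0.051  0.014  3.141]
```

apply_moves --plan "-0.05 0 0.6 0;0 0 0.6 0;0 0 0.6 0;0 0 0.6 0;0 0 0.4 0;0 0 0.2 0;0 0 0.12 0;0 0 0 0;0 0 0 0"

```text
t: 4.85
tool_pos: [0.6277, -0.2095, 0.0177]
orientation: [0.074, 0.997, -0.0, 0.001]
wrist_force: [0.5, -0.0, -0.6]
gripper_width: 0.699
grip_force: 0.0
```

apply_moves --plan "0 0 0 0;0 0 0 0;0 0 0 0;0 0 0 0;0 0 0 0;0 0 0 0" --jaw 1 --squeeze 15

```text
t: 5.6
tool_pos: [0.6272, -0.2094, 0.0171]
orientation: [0.074, 0.997, 0.0, -0.0]
wrist_force: [0.2, 0.5, 1.0]
gripper_width: 0.042
grip_force: 0.0
```

apply_moves --plan "0 0 -0.3 0;0 0 -0.7 0;0 0 -1 0;0 0 -1 0;0 0 -0.7 0;0 0 0 0;0 0 0 0"

```text
t: 6.48
tool_pos: [0.6265, -0.2094, 0.1645]
orientation: [0.074, 0.997, 0.0, -0.001]
wrist_force: [-0.1, 0.1, -0.9]
gripper_width: 0.003
grip_force: 0.0
```

```bash
python3 - <<'E'
from h import *
a,d,c=shot("top"); print(proj((.628,-.209,.02),c)); print(hubs(a,d,c,.040,(.3,.9,-.5,-.02),.004))
b,d2,c2=shot("side"); print(proj((.628,-.209,.02),c2)); print(hubs(b,d2,c2,.040,(.3,.9,-.5,-.02),.004))
A=cv2.resize(a[130:290,280:440],(400,400),interpolation=2); B=cv2.resize(b[180:340,230:390],(400,400),interpolation=2)
cv2.imwrite("pics/miss.png",np.hstack([A,B]))
E
```

```text
(np.float64(351.6456505758425), np.float64(211.23164555369772))
[([0.4968, -0.1887], 63, 23.9, 23.9, np.float64(0.0404)), ([0.6284, -0.2085], 65, 24.4, 25.2, np.float64(0.0411)), ([0.7915, -0.0555], 148, 50.0, 44.1, np.float64(0.0425))]
(np.float64(336.5854343309325), np.float64(282.0782482632881))
[([0.6874, -0.4469], 233, 39.8, 81.6, np.float64(0.0409)), ([0.4952, -0.1905], 96, 29.4, 24.9, np.float64(0.0402)), ([0.627, -0.2108], 94, 27.4, 28.3, np.float64(0.0399))]
```

View pics/miss.png

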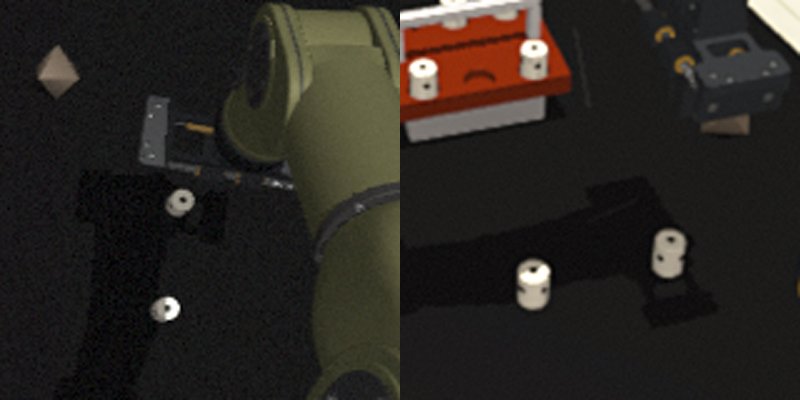

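The left crop (top) shows the spare unmoved at (180,203), and the gripper seems further out, near (190,140). The right crop (side) has the gripper at (735,85), up and right of the spare at (669,253). I'll check whether the fingers are really where the state says.

```bash
python3 - <<'E'
from h import *
s=monitor.state(); p=np.array(s["tool_pos"]); print(p,s["q"])
for n in("top","side"):
    im,d,c=shot(n); W=world(d,c)
    print(n,"tcp px",np.round(proj(p,c),1),"body px",np.round(proj(p+[0,0,.09],c),1))
    m=(d>0)&(abs(W[...,0]-p[0])<.15)&(abs(W[...,1]-p[1])<.15)&(W[...,2]>.13)&(W[...,2]<.28)
    for lo in np.arange(.13,.28,.02):
        k=m&(W[...,2]>=lo)&(W[...,2]<lo+.02)
        if k.sum()>8: print(" z%.2f"%lo,k.sum(),"x",W[k][:,0].min().round(3),W[k][:,0].max().round(3),"y",W[k][:,1].min().round(3),W[k][:,1].max().round(3))
    v,u=map(int,np.round(proj(p,c))[::-1]); cv2.circle(im,(u,v),2,(0,0,255),-1)
    cv2.imwrite(f"pics/g_{n}.png",cv2.resize(np.clip(im[130:290,250:450].astype(int)*2,0,255).astype(np.uint8) if n=="top" else np.clip(im[130:290,280:480].astype(int)*2,0,255).astype(np.uint8),(500,400)))
cv2.imwrite("pics/g.png",cv2.resize(np.hstack([cv2.imread("pics/g_top.png"),cv2.imread("pics/g_side.png")]),(800,320)))
E
```

```text
[ 0.62609081 -0.20931315  0.16369399] [ 0.42517534  0.79314007 -0.33319021  1.48030618  0.29693233  0.92090589
  1.4251731 ]
top tcp px [362.2 201.4] body px [370.2 193.3]
 z0.27 43 x 0.588 0.663 y -0.255 -0.12
side tcp px [341.9 237.1] body px [346.3 204.4]
 z0.19 28 x 0.613 0.623 y -0.222 -0.195
 z0.21 77 x 0.611 0.623 y -0.225 -0.192
 z0.23 50 x 0.611 0.621 y -0.227 -0.199
 z0.25 76 x 0.58 0.647 y -0.3 -0.119
 z0.27 268 x 0.577 0.646 y -0.299 -0.12
```

View pics/g.png

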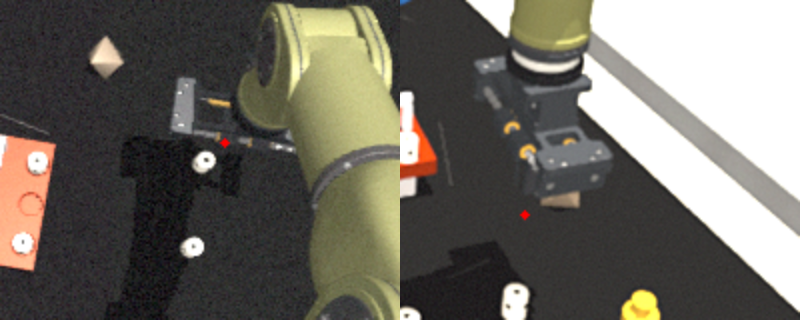

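```bash
python3 - <<'E'
from h import *
s=monitor.state(); p=np.array(s["tool_pos"]); print(p)
im,d,c=shot("side"); W=world(d,c)
for v in range(200,246,3):
    print(v,[("%.3f %.3f %.3f"%tuple(W[v,u]) if d[v,u]>0 else "0") for u in (336,340,344,348)])
m=(d>0)&(abs(W[...,0]-p[0])<.1)&(abs(W[...,1]-p[1])<.12)&(W[...,2]>.15)&(W[...,2]<.245)
v,u=np.nonzero(m); P=W[m]
for lo in np.arange(.15,.25,.006):
    k=(P[:,2]>=lo)&(P[:,2]<lo+.006)
    if k.sum(): print("%.3f"%lo,k.sum(),"u",u[k].min(),u[k].max(),"v",v[k].min(),v[k].max(),P[k].min(0).round(3),P[k].max(0).round(3))
E
```

```text
[ 0.62638368 -0.20927     0.16379083]
200 ['0.588 -0.226 0.288', '0.595 -0.229 0.289', '0.602 -0.233 0.289', '0.595 -0.255 0.307']
203 ['0.589 -0.225 0.281', '0.592 -0.235 0.286', '0.599 -0.238 0.286', '0.596 -0.255 0.300']
206 ['0.589 -0.227 0.275', '0.592 -0.236 0.280', '0.597 -0.242 0.283', '0.583 -0.274 0.310']
209 ['0.780 0.045 0.003', '0.593 -0.236 0.272', '0.592 -0.250 0.283', '0.580 -0.279 0.308']
212 ['0.775 0.036 0.000', '0.617 -0.203 0.232', '0.611 -0.225 0.250', '0']
215 ['0.769 0.025 -0.000', '0.615 -0.207 0.228', '0.614 -0.223 0.240', '0.580 -0.281 0.296']
218 ['0.761 0.012 0.001', '0.616 -0.208 0.220', '0.614 -0.224 0.233', '0.579 -0.284 0.291']
221 ['0.755 0.002 0.000', '0.616 -0.209 0.212', '0.616 -0.223 0.223', '0.579 -0.284 0.284']
224 ['0.749 -0.007 -0.002', '0.615 -0.211 0.206', '0.617 -0.222 0.214', '0.579 -0.287 0.279']
227 ['0.741 -0.021 0.001', '0.613 -0.216 0.203', '0.764 -0.026 -0.003', '0.580 -0.286 0.270']
230 ['0.735 -0.031 0.000', '0.745 -0.035 -0.000', '0.756 -0.039 -0.001', '0.764 -0.046 0.002']
233 ['0.729 -0.041 -0.000', '0.737 -0.048 0.002', '0.748
[... 314 characters left out ...]
00']
245 ['0.705 -0.081 -0.000', '0.715 -0.085 -0.001', '0.725 -0.089 -0.002', '0.734 -0.095 -0.000']
0.198 7 u 337 340 v 222 227 [ 0.613 -0.216  0.199] [ 0.618 -0.199  0.204]
0.204 23 u 337 346 v 219 227 [ 0.612 -0.222  0.204] [ 0.624 -0.198  0.21 ]
0.210 21 u 337 346 v 216 225 [ 0.613 -0.224  0.21 ] [ 0.622 -0.195  0.216]
0.216 26 u 337 347 v 214 223 [ 0.613 -0.225  0.216] [ 0.624 -0.194  0.222]
0.222 24 u 337 347 v 211 221 [ 0.612 -0.225  0.222] [ 0.624 -0.192  0.228]
0.228 23 u 338 347 v 211 220 [ 0.612 -0.225  0.228] [ 0.621 -0.196  0.234]
0.234 18 u 340 347 v 210 217 [ 0.61  -0.226  0.234] [ 0.622 -0.203  0.24 ]
0.240 10 u 342 346 v 210 216 [ 0.612 -0.226  0.24 ] [ 0.617 -0.211  0.244]
```

```bash
python3 - <<'E'
from h import *
c=vision.get_calibration("side"); f=np.load("side0.npz"); d=f["d"]; W=world(d,c)
p=np.array([.2413,.5759,.2012]); print(proj(p,c))
m=(d>0)&(abs(W[...,0]-p[0])<.15)&(abs(W[...,1]-p[1])<.15)&(W[...,2]>.12)&(W[...,2]<.36)
P=W[m]
for lo in np.arange(.12,.36,.01):
    k=(P[:,2]>=lo)&(P[:,2]<lo+.01)
    if k.sum(): print("%.3f"%lo,k.sum(),P[k].min(0).round(3),P[k].max(0).round(3))
E
```

```text
(np.float64(97.93027005876908), np.float64(103.561813792747))
0.120 145 [0.096 0.672 0.12 ] [0.391 0.726 0.13 ]
0.130 54 [0.099 0.678 0.13 ] [0.39  0.725 0.14 ]
0.140 20 [0.374 0.686 0.142] [0.391 0.725 0.15 ]
0.150 18 [0.373 0.687 0.151] [0.39  0.724 0.16 ]
0.160 19 [0.371 0.687 0.16 ] [0.391 0.724 0.17 ]
0.170 20 [0.374 0.69  0.17 ] [0.391 0.724 0.18 ]
0.180 23 [0.371 0.689 0.18 ] [0.391 0.724 0.189]
0.190 16 [0.376 0.69  0.19 ] [0.39  0.718 0.2  ]
0.200 22 [0.372 0.688 0.2  ] [0.391 0.724 0.209]
0.210 20 [0.374 0.687 0.212] [0.391 0.725 0.219]
0.220 22 [0.373 0.686 0.22 ] [0.39  0.724 0.23 ]
0.230 36 [0.21  0.527 0.23 ] [0.391 0.725 0.24 ]
0.240 64 [0.207 0.517 0.24 ] [0.391 0.725 0.25 ]
0.250 50 [0.208 0.513 0.25 ] [0.27  0.624 0.26 ]
0.260 48 [0.207 0.513 0.26 ] [0.27  0.624 0.27 ]
0.270 48 [0.207 0.514 0.27 ] [0.271 0.626 0.28 ]
0.280 47 [0.206 0.513 0.28 ] [0.271 0.629 0.29 ]
0.290 21 [0.206 0.515 0.29 ] [0.277 0.632 0.299]
0.300 95 [0.174 0.481 0.3  ] [0.303 0.648 0.31 ]
0.310 171 [0.175 0.482 0.31 ] [0.303 0.641 0.32 ]
0.320 158 [0.172 0.476 0.32 ] [0.305 0.645 0.33 ]
0.330 136 [0.173 0.473 0.33 ] [0.305 0.647 0.34 ]
0.340 351 [0.173 0.474 0.34 ] [0.303 0.658 0.35 ]
0.350 89 [0.205 0.528 0.35 ] [0.265 0.587 0.36 ]
```

The reported TCP z is about 34 mm below the real fingertips, and the start picture shows the same offset. I'll touch the bare counter between the spares with the fingers shut to calibrate it.

apply_moves --plan "0.8 0 0 0;0.8 0 0 0;0 0 1 0;0 0 1 0;0 0 1 0;0 0 0.8 0;0 0 0.5 0;0 0 0.25 0;0 0 0 0;0 0 0 0"

```text
t: 7.98
tool_pos: [0.5648, -0.2002, -0.0159]
orientation: [0.074, 0.997, -0.0, 0.001]
wrist_force: [0.4, -0.0, -0.4]
gripper_width: 0.01
grip_force: 0.0
```

apply_moves --plan "0 0 0.05 0;0 0 0 0;0 0 0.05 0;0 0 0 0;0 0 0.05 0;0 0 0 0"

```text
t: 8.72
tool_pos: [0.5638, -0.1999, -0.0231]
orientation: [0.074, 0.997, 0.0, -0.0]
wrist_force: [-0.3, -0.6, 0.2]
gripper_width: 0.008
grip_force: 0.0
```

apply_moves --plan "0 0 0.05 0;0 0 0 0;0 0 0.05 0;0 0 0 0"

```text
t: 9.22
tool_pos: [0.5637, -0.1999, -0.0271]
orientation: [0.074, 0.997, 0.0, -0.0]
wrist_force: [0.1, 0.3, 0.3]
gripper_width: 0.007
grip_force: 0.0
```

apply_moves --plan "0 0 0.05 0;0 0 0 0;0 0 0 0"

```text
t: 9.6
tool_pos: [0.5639, -0.1999, -0.0289]
orientation: [0.074, 0.997, 0.0, 0.0]
wrist_force: [0.2, 0.1, 0.3]
gripper_width: 0.005
grip_force: 0.0
```

apply_moves --plan "0 0 0.05 0;0 0 0 0;0 0 0 0"

```text
t: 9.98
tool_pos: [0.5639, -0.1999, -0.0309]
orientation: [0.074, 0.997, 0.0, -0.0]
wrist_force: [-0.7, -0.8, -0.6]
gripper_width: 0.003
grip_force: 0.0
```

apply_moves --plan "0 0 0.05 0;0 0 0 0;0 0 0 0"

```text
t: 10.35
tool_pos: [0.5638, -0.1999, -0.0329]
orientation: [0.074, 0.997, 0.0, -0.0]
wrist_force: [0.2, 0.1, -0.7]
gripper_width: 0.002
grip_force: 0.0
```

apply_moves --plan "0 0 0.05 0;0 0 0 0;0 0 0 0"

```text
t: 10.72
tool_pos: [0.5638, -0.1999, -0.035]
orientation: [0.074, 0.997, 0.0, -0.0]
wrist_force: [-0.2, -0.0, -0.1]
gripper_width: 0.005
grip_force: 0.0
```

apply_moves --plan "0 0 0.05 0;0 0 0 0;0 0 0 0"

```text
t: 11.1
tool_pos: [0.5641, -0.2, -0.0363]
orientation: [0.074, 0.997, -0.0, 0.0]
wrist_force: [-0.7, 0.1, 5.2]
gripper_width: 0.006
grip_force: 2.8
```

apply_moves --plan "0 0 -1 0;0 0 -1 0;0.85 0 0 0;0.85 0 0 0;0 0 0 0;0 0 0 0" --jaw 0.3

```text
t: 11.85
tool_pos: [0.4979, -0.1899, 0.0432]
orientation: [0.074, 0.997, 0.0, 0.001]
wrist_force: [0.6, -0.3, -0.8]
gripper_width: 0.661
grip_force: 0.0
```

```bash
python3 - <<'E'
from h import *
go((.496,-.1895,-.019))
E
```

```text
t 11.85 tcp [ 0.4979 -0.1899  0.0432] turn u -0.01 tilt [-0.002  0.   ]
 shift u after turn [0.05  0.003 1.556]  before [0.05  0.003 1.556]
```

apply_moves --plan "0.04 0 0.5 0;0 0 0.5 0;0 0 0.3 0;0 0 0.15 0;0 0 0.1 0;0 0 0 0;0 0 0 0"

```text
t: 12.72
tool_pos: [0.4954, -0.1898, -0.0185]
orientation: [0.074, 0.997, -0.0, 0.0]
wrist_force: [0.1, -0.1, -0.2]
gripper_width: 0.696
grip_force: 0.0
```

apply_moves --plan "0 0 0 0;0 0 0 0;0 0 0 0;0 0 0 0;0 0 0 0;0 0 0 0" --jaw 1 --squeeze 15

```text
t: 13.48
tool_pos: [0.4951, -0.1896, -0.0189]
orientation: [0.074, 0.997, 0.0, 0.0]
wrist_force: [0.7, 0.2, 0.5]
gripper_width: 0.314
grip_force: 15.0
```

apply_moves --plan "0 0 -0.4 0;0 0 -0.8 0;0 0 -1 0;0 0 -0.8 0;0 0.6 0 0;0 1 0 0;-0.25 1 0 0;-0.2 1 0 0;0 1 0 0;0 0.6 0 0;0 0 0 0;0 0 0 0"

```text
t: 14.98
tool_pos: [0.5433, 0.0115, 0.1015]
orientation: [0.075, 0.997, -0.001, -0.0]
wrist_force: [0.1, -0.8, -0.2]
gripper_width: 0.312
grip_force: 15.0
```

```bash
python3 - <<'E'
from h import *
go((.5497,.0551,.101)); s=monitor.state(); print(s["gripper_width"],s["grip_force"],s["wrist_force"])
for n in("top","side"):
    im,d,c=shot(n); np.savez(f"{n}1.npz",im=im,d=d)
    p=np.array(s["tool_pos"])+[0,0,.036+.024]
    print(n,np.round(proj(p,c)),"pocket",np.round(proj((.5497,.0551,.064),c)))
    print(hubs(im,d,c,.16,(.5,.6,0,.1),.01)); print(hubs(im,d,c,.092,(.35,.75,-.1,.3),.003))
    v,u=map(int,np.round(proj((.55,.055,.09),c))[::-1]); cv2.imwrite(f"pics/c_{n}.png",cv2.resize(im[v-40:v+40,u-40:u+40],(400,400),interpolation=2))
cv2.imwrite("pics/over.png",np.hstack([cv2.imread("pics/c_top.png"),cv2.imread("pics/c_side.png")]))
E
```

```text
t 14.97 tcp [0.5433 0.0115 0.1015] turn u -0.03 tilt [ 0.    -0.002]
 shift u after turn [0.003 1.102 0.01 ]  before [0.005 1.102 0.01 ]
0.311838615669998 14.999864667188376 [ 0.09340557 -0.78358695 -0.15635004]
top [281. 230.] pocket [265. 232.]
[]
[([0.4917, 0.065], 67, 22.8, 22.8, np.float64(0.0927)), ([0.5673, 0.1641], 70, 23.5, 23.0, np.float64(0.0933)), ([0.627, 0.1553], 65, 23.8, 26.2, np.float64(0.0932))]
side [265. 192.] pocket [261. 212.]
[]
[([0.4906, 0.0615], 57, 26.0, 24.6, np.float64(0.0923)), ([0.6081, 0.044], 51, 22.7, 26.8, np.float64(0.093)), ([0.5625, 0.1667], 31, 24.0, 16.7, np.float64(0.0921))]
```

View pics/over.png

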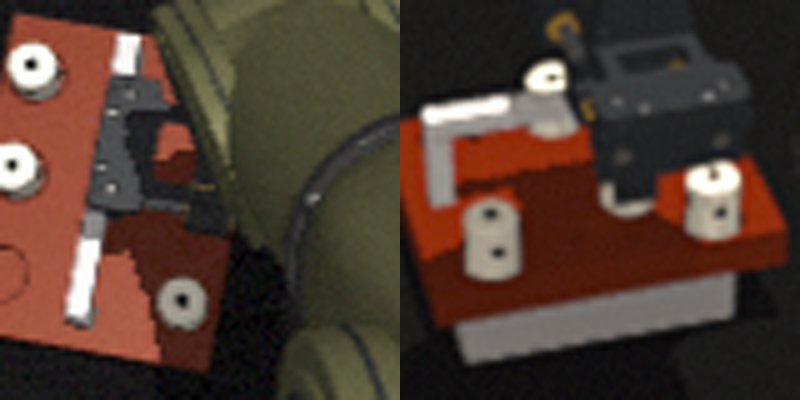

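The side crop (right) shows the hub held upright, its foot at (628,208). It is about 44 mm short of the pocket along tool y, because my rows summed to 5.2 rather than 6.25. I'll move on and measure the held hub.

apply_moves --plan "0 0.6 0 0;0 0.5 0 0;0 0 0 0;0 0 0 0"

```text
t: 15.58
tool_pos: [0.55, 0.0557, 0.101]
orientation: [0.075, 0.997, -0.001, -0.0]
wrist_force: [-0.2, 0.9, -0.5]
gripper_width: 0.311
grip_force: 15.0
```

```bash
cat >> h.py <<'E'
def held(n,zlo,zhi,p,save=None):
    """white points of a held hub between heights; fit a 14 mm circle axis"""
    from scipy.optimize import least_squares
    im,d,c=shot(n); W=world(d,c); hsv=cv2.cvtColor(im,cv2.COLOR_BGR2HSV)
    m=(d>0)&(W[...,2]>zlo)&(W[...,2]<zhi)&(np.hypot(W[...,0]-p[0],W[...,1]-p[1])<.024)&(hsv[...,1]<70)&(hsv[...,2]>60)
    P=W[m]
    if len(P)<8: print(n,"few",len(P)); return
    r=least_squares(lambda q:np.hypot(P[:,0]-q[0],P[:,1]-q[1])-.014,p[:2],loss="soft_l1",f_scale=.002)
    print(n,len(P),"axis",r.x.round(4),"rms",np.sqrt(np.mean(r.fun**2)).round(4),"z",P[:,2].min().round(3),P[:,2].max().round(3))
E
python3 - <<'E'
from h import *
p=np.array(monitor.state()["tool_pos"]); go((.5497,.0551,.101)); ub=p[2]+.019
held("side",ub+.005,ub+.036,p); held("top",ub+.005,ub+.036,p)
# reference: the same fit on a seated hub
held("side",.070,.088,(.4907,.0635)); held("side",.070,.088,(.609,.0455))
E
```

```text
t 15.57 tcp [0.55   0.0557 0.101 ] turn u -0.02 tilt [ 0.    -0.001]
 shift u after turn [ 0.004 -0.017  0.   ]  before [ 0.004 -0.017  0.   ]
side 23 axis [0.5502 0.0554] rms 0.0027 z 0.125 0.142
top few 0
side 51 axis [0.4907 0.0645] rms 0.0014 z 0.071 0.088
side 49 axis [0.6091 0.0478] rms 0.0016 z 0.07 0.088
```

apply_moves --plan "0 0 0.4 0;0 0 0.5 0;0 0 0.3 0;0 0 0.15 0;0 0 0 0;0 0 0 0"

```text
t: 16.52
tool_pos: [0.5506, 0.057, 0.0475]
orientation: [0.074, 0.997, 0.0, 0.0]
wrist_force: [-0.2, -0.1, -0.7]
gripper_width: 0.311
grip_force: 15.0
```

apply_moves --plan "0 0 0.1 0;0 0 0.05 0;0 0 0.05 0;0 0 0.05 0;0 0 0 0;0 0 0 0"

```text
t: 17.27
tool_pos: [0.5503, 0.0569, 0.0371]
orientation: [0.074, 0.997, 0.0, 0.0]
wrist_force: [1.5, -0.0, -1.8]
gripper_width: 0.311
grip_force: 15.0
```

apply_moves --plan "0 0 0.05 0;0 0 0 0;0 0 0.05 0;0 0 0 0"

```text
t: 17.77
tool_pos: [0.5504, 0.0569, 0.0331]
orientation: [0.074, 0.997, 0.0, 0.0]
wrist_force: [0.8, -0.6, 0.4]
gripper_width: 0.31
grip_force: 15.0
```

apply_moves --plan "0 0 0.03 0;0 0 0 0;0 0 0 0"

```text
t: 18.15
tool_pos: [0.5505, 0.0569, 0.033]
orientation: [0.074, 0.997, -0.0, 0.001]
wrist_force: [-2.2, 0.0, 9.9]
gripper_width: 0.315
grip_force: 15.0
```

apply_moves --plan "0 0 -0.03 0;0 0 0 0;0 0 0 0;0 0 -0.3 0;0 0 -0.8 0;0 0 -1 0;0 0 -0.5 0;0 0 0 0;0 0 0 0" --jaw 0.45

```text
t: 19.27
tool_pos: [0.5497, 0.0567, 0.1366]
orientation: [0.074, 0.997, -0.0, -0.001]
wrist_force: [-0.1, -0.3, 0.1]
gripper_width: 0.549
grip_force: 0.0
```

```bash
python3 - <<'E'
from h import *
go((.628,-.209,.06))
im,d,c=shot("side"); print(hubs(im,d,c,.092,(.35,.75,-.1,.3),.003)); print(hubs(im,d,c,.040,(.3,.7,-.4,-.02),.003))
E
```

```text
t 19.27 tcp [0.5497 0.0567 0.1366] turn u -0.01 tilt [ 0.001 -0.   ]
 shift u after turn [-2.921 -6.279  1.914]  before [-2.924 -6.277  1.914]
[([0.4899, 0.062], 66, 29.2, 23.1, np.float64(0.0921)), ([0.5503, 0.0546], 59, 29.5, 23.4, np.float64(0.0918)), ([0.6079, 0.0445], 57, 25.9, 23.8, np.float64(0.0922)), ([0.5654, 0.1651], 42, 21.8, 26.4, np.float64(0.0921)), ([0.6258, 0.1552], 33, 19.7, 22.5, np.float64(0.0926))]
[([0.6273, -0.2099], 85, 27.9, 25.7, np.float64(0.0398))]
```

apply_moves --plan "0 -0.78 0 0;-0.5 -1 0 0;-0.5 -1 0 0;-0.5 -1 0 0;-0.5 -1 0 0;-0.5 -1 0 0;-0.42 -0.5 0 0;0 0 1 0;0 0 0.9 0;0 0 0 0;0 0 0 0" --jaw 0.3

```text
t: 20.7
tool_pos: [0.629, -0.2087, 0.0616]
orientation: [0.074, 0.997, 0.0, 0.0]
wrist_force: [1.1, -0.3, 0.1]
gripper_width: 0.704
grip_force: 0.0
```

```bash
python3 - <<'E'
from h import *
go((.6282,-.209,-.019))
E
```

```text
t 20.70 tcp [ 0.629  -0.2087  0.0616] turn u -0.00 tilt [-0.001  0.   ]
 shift u after turn [ 0.02  -0.011  2.015]  before [ 0.02  -0.011  2.015]
```

apply_moves --plan "0.02 0 0.6 0;0 0 0.6 0;0 0 0.4 0;0 0 0.25 0;0 0 0.15 0;0 0 0 0;0 0 0 0"

```text
t: 21.58
tool_pos: [0.6282, -0.2088, -0.0183]
orientation: [0.074, 0.997, -0.0, 0.001]
wrist_force: [-0.7, -0.1, 0.1]
gripper_width: 0.699
grip_force: 0.0
```

apply_moves --plan "0 0 0 0;0 0 0 0;0 0 0 0;0 0 0 0;0 0 0 0;0 0 0 0" --jaw 1 --squeeze 15

```text
t: 22.32
tool_pos: [0.6278, -0.2087, -0.0188]
orientation: [0.074, 0.997, 0.0, 0.0]
wrist_force: [-0.7, 0.3, 0.7]
gripper_width: 0.312
grip_force: 15.0
```

apply_moves --plan "0 0 -0.4 0;0 0 -0.9 0;0 0 -1 0;0 0 -1 0;0 0 -0.4 0;0.5 0.7 0 0;0.6 1 0 0;0.6 1 0 0;0.6 1 0 0;0.6 1 0 0;0.6 1 0 0;0.5 1 0 0"

```text
t: 23.82
tool_pos: [0.5078, 0.0812, 0.1288]
orientation: [0.074, 0.997, -0.0, -0.001]
wrist_force: [0.5, 0.3, -0.9]
gripper_width: 0.311
grip_force: 15.0
```

apply_moves --plan "0.4 1 0 0;0 0.8 0 0;0 0.4 0 0;0 0 0 0;0 0 0 0"

```text
t: 24.45
tool_pos: [0.5064, 0.1672, 0.1288]
orientation: [0.076, 0.997, -0.001, -0.0]
wrist_force: [0.2, 0.8, -0.9]
gripper_width: 0.312
grip_force: 15.0
```

```bash
python3 - <<'E'
from h import *
s=monitor.state(); p=np.array(s["tool_pos"]); go((.5066,.1728,.126)); ub=p[2]+.019
held("side",ub+.005,ub+.036,p); held("top",ub+.005,ub+.036,p)
held("side",.070,.088,(.566,.1645)); held("side",.070,.088,(.6255,.1555));print(s["gripper_width"])
E
```

```text
t 24.45 tcp [0.5064 0.1672 0.1288] turn u -0.04 tilt [ 0.001 -0.002]
 shift u after turn [0.015 0.139 0.071]  before [0.015 0.139 0.071]
side 32 axis [0.5068 0.1675] rms 0.0027 z 0.153 0.178
top few 0
side few 4
side few 4
0.31233739599624677
```

apply_moves --plan "0 0.15 0 0;0 0 0.5 0;0 0 0.7 0;0 0 0.5 0;0 0 0.3 0;0 0 0.1 0;0 0 0 0;0 0 0 0"

```text
t: 25.65
tool_pos: [0.5079, 0.1756, 0.0458]
orientation: [0.074, 0.997, 0.0, 0.001]
wrist_force: [-0.6, -0.3, -0.2]
gripper_width: 0.316
grip_force: 15.0
```

apply_moves --plan "0 0 0.05 0;0 0 0.05 0;0 0 0.05 0;0 0 0.05 0;0 0 0 0;0 0 0 0"

```text
t: 26.4
tool_pos: [0.5073, 0.1754, 0.0371]
orientation: [0.074, 0.997, 0.0, -0.0]
wrist_force: [0.4, -0.1, 0.0]
gripper_width: 0.311
grip_force: 15.0
```

apply_moves --plan "0 -0.05 0.05 0;0 0 0 0;0 0 0.05 0;0 0 0 0;0 0 0.03 0;0 0 0 0;0 0 0 0"

```text
t: 27.28
tool_pos: [0.5072, 0.1735, 0.033]
orientation: [0.074, 0.997, 0.0, 0.0]
wrist_force: [-1.7, -0.8, 12.0]
gripper_width: 0.31
grip_force: 15.0
```

apply_moves --plan "0 0 -0.03 0;0 0 0 0;0 0 0 0;0 0 -0.3 0;0 0 -0.8 0;0 0 -1 0;0 0 -0.5 0;0 0 0 0;0 0 0 0" --jaw 0.45

```text
t: 28.4
tool_pos: [0.5066, 0.1731, 0.1366]
orientation: [0.074, 0.997, -0.0, -0.0]
wrist_force: [0.3, -0.3, 0.4]
gripper_width: 0.55
grip_force: 0.0
```

```bash
python3 - <<'E'
from h import *
for n in("side","top"):
    im,d,c=shot(n); cv2.imwrite(f"pics/after_{n}.png",im)
    print(n,*hubs(im,d,c,.092,(.35,.75,-.1,.3),.003),sep="\n ")
    print("handle",*hubs(im,d,c,.121,(.35,.75,-.1,.3),.003),plate(im,d,c,.064,.003)[0],sep="\n ")
go((.558,.110,.059))
E
```

```text
side
 ([0.4899, 0.0624], 64, 29.1, 23.1, np.float64(0.0924))
 ([0.5504, 0.0547], 61, 25.3, 23.5, np.float64(0.0921))
 ([0.6084, 0.0448], 55, 25.7, 23.9, np.float64(0.0924))
 ([0.5068, 0.1734], 41, 18.9, 24.9, np.float64(0.0925))
 ([0.5652, 0.1653], 41, 21.8, 26.4, np.float64(0.0925))
 ([0.6249, 0.1562], 39, 19.7, 25.3, np.float64(0.0928))
handle
 ([0.5566, 0.1078], 215, 18.2, 162.7, np.float64(0.1207))
 ((557.4313354492188, 107.47054290771484), (153.65731811523438, 190.9053955078125), 81.22990417480469)
top
 ([0.4922, 0.0647], 66, 22.8, 22.8, np.float64(0.0934))
 ([0.5521, 0.0565], 71, 23.2, 25.8, np.float64(0.0921))
 ([0.6105, 0.0468], 66, 25.0, 22.8, np.float64(0.0929))
 ([0.6262, 0.1555], 66, 23.8, 23.3, np.float64(0.0929))
handle
 ([0.598, 0.104], 123, 11.7, 83.0, np.float64(0.1222))
 ((560.0430297851562, 109.50960540771484), (149.7911834716797, 189.90567016601562), 81.47377014160156)
t 28.50 tcp [0.5063 0.1731 0.1361] turn u -0.01 tilt [ 0.002 -0.001]
 shift u after turn [-1.516 -1.366  1.927]  before [-1.516 -1.365  1.927]
```

View pics/after_side.png

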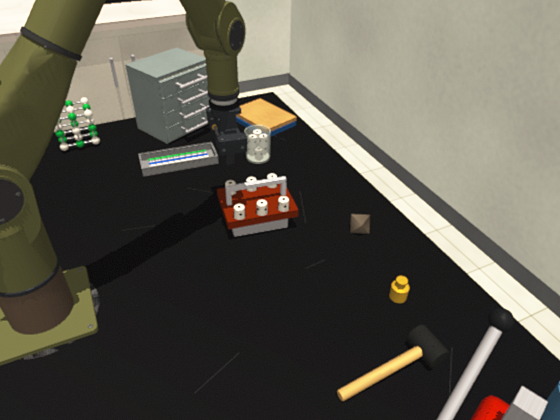

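The picture shows all six hubs in the base around (260,195), with tops at 92 mm, and the bystanders look unmoved. Next is the handle.

apply_moves --plan "-0.5 -0.5 0 0;-0.6 -0.5 0 0;-0.43 -0.36 0 0;0 0 0 0;0 0 0.3 0;0 0 0.3 0;0 0 0 0;0 0 0 0" --jaw 0.58

```text
t: 29.5
tool_pos: [0.5592, 0.111, 0.113]
orientation: [0.074, 0.997, 0.0, -0.0]
wrist_force: [0.1, 0.6, 0.4]
gripper_width: 0.42
grip_force: 0.0
```

```bash
python3 - <<'E'
from h import *
go((.5583,.1097,.0585)); print(monitor.state()["gripper_width"])
E
```

```text
t 29.50 tcp [0.5592 0.111  0.113 ] turn u 0.00 tilt [0. 0.]
 shift u after turn [ 0.018 -0.036  1.362]  before [ 0.018 -0.036  1.362]
0.4201633015285941
```

apply_moves --plan "0 -0.03 0.4 0;0 0 0.4 0;0 0 0.3 0;0 0 0.15 0;0 0 0.1 0;0 0 0 0;0 0 0 0"

```text
t: 30.38
tool_pos: [0.5597, 0.1094, 0.0595]
orientation: [0.074, 0.997, 0.0, 0.0]
wrist_force: [0.3, -0.4, -0.0]
gripper_width: 0.423
grip_force: 0.0
```

apply_moves --plan "0 0 0 0;0 0 0 0;0 0 0 0;0 0 0 0;0 0 0 0;0 0 0 0;0 0 0 0;0 0 0 0" --jaw 1 --squeeze 45

```text
t: 31.38
tool_pos: [0.5595, 0.1095, 0.0593]
orientation: [0.074, 0.997, 0.0, 0.0]
wrist_force: [0.6, 0.6, 2.8]
gripper_width: 0.128
grip_force: 45.0
```

apply_moves --plan "0 0 -0.05 0;0 0 -0.1 0;0 0 -0.15 0;0 0 -0.2 0;0 0 -0.2 0;0 0 0 0;0 0 0 0"

```text
t: 32.25
tool_pos: [0.5592, 0.1093, 0.0871]
orientation: [0.074, 0.997, -0.0, -0.0]
wrist_force: [-0.9, -0.3, -5.2]
gripper_width: 0.125
grip_force: 45.0
```

```bash
python3 - <<'E'
from h import *
s=monitor.state(); print(s["tool_pos"],s["ft_torque"],s["wrist_force"],s["grip_force"])
im,d,c=shot("side"); print(*hubs(im,d,c,.120,(.35,.75,-.1,.3),.006),sep="\n ")
E
```

```text
[0.55923212 0.10926958 0.08712967] [ 0.01149548 -0.0027098   0.03745393] [-0.93100942 -0.25654746 -5.18764582] 44.99993775039911
([0.4887, 0.0594], 77, 33.3, 25.3, np.float64(0.12))
 ([0.5492, 0.0524], 70, 29.6, 25.7, np.float64(0.1199))
 ([0.6073, 0.0419], 67, 31.5, 26.5, np.float64(0.1201))
 ([0.5059, 0.1739], 40, 27.4, 21.2, np.float64(0.1202))
```

Lifted 28 mm and level, with the wrist carrying the full weight. I'll lift further.

apply_moves --plan "0 0 -0.15 0;0 0 -0.25 0;0 0 -0.3 0;0 0 -0.3 0;0 0 -0.3 0;0 0 -0.25 0;0 0 -0.15 0;0 0 -0.05 0;0 0 0 0;0 0 0 0;0 0 0 0;0 0 0 0"

```text
t: 33.8
tool_pos: [0.5592, 0.1093, 0.1569]
orientation: [0.074, 0.997, -0.0, -0.0]
wrist_force: [0.3, -0.4, -5.8]
gripper_width: 0.125
grip_force: 45.0
```

```bash
python3 - <<'E'
from h import *
s=monitor.state(); print(s["tool_pos"],s["ft_torque"],s["wrist_force"],s["grip_force"])
z=.092+s["tool_pos"][2]-.0593; print(z)
for n in("side","top"):
    im,d,c=shot(n); W=world(d,c); print(n,*hubs(im,d,c,z,(.35,.75,-.1,.3),.004),sep="\n ")
    m=plate(im,d,c,z-.028,.006)[2]; P=W[m]; A=np.c_[P[:,:2],np.ones(len(P))]; print("plate slope",np.linalg.lstsq(A,P[:,2],rcond=None)[0][:2],np.median(P[:,2]),len(P))
    if n=="side": cv2.imwrite("pics/lift.png",im[120:320,150:400])
E
```

```text
[0.55919596 0.10934345 0.15690395] [ 0.05081602 -0.0341937   0.01152871] [ 0.34240226 -0.44194809 -5.77199074] 44.99992534518242
0.189603951012267
side
 ([0.489, 0.0608], 70, 30.1, 24.4, np.float64(0.1899))
 ([0.5497, 0.0532], 67, 30.6, 24.8, np.float64(0.1898))
 ([0.6076, 0.0436], 63, 26.8, 25.0, np.float64(0.1897))
 ([0.507, 0.1766], 28, 16.0, 24.6, np.float64(0.1906))
plate slope [0.00086911 0.00983322] 0.16199323027901652 1452
top
 ([0.5087, 0.1725], 90, 23.6, 26.2, np.float64(0.1906))
 ([0.6166, 0.0408], 24, 20.9, 7.6, np.float64(0.1903))
plate slope [0.00043191 0.0008632 ] 0.16308429131525595 393
```

View pics/lift.png

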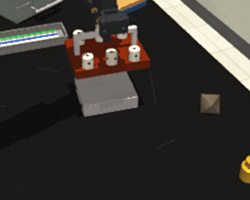

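The base hangs level about 97 mm above the block (plate at (107,55), block at (107,97) in the crop), hubs seated and the grip steady at 45 N. Handing in.

```bash
python3 -c "
from h import *
print(workorder.sign_off())"
```

```text
the job is handed in; nothing more can be done
None
```

Both spare hubs are seated in the empty pockets, and I handed in with the gripper holding the base level about 97 mm above the die block; sign-off returned no verdict, and two of the four original hubs were hidden in the last pictures.

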